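Find the full canister by weight and open its push-and-turn cap over the spill tray

ROBOT

A 6-joint arm with a two-finger parallel gripper is mounted at the origin on a cart in front of the work surface, level with it; the furniture and walls round the work are solid. World frame = base frame: x ahead of the robot, y to its left, z up, the work surface at z = 0. Lengths are in m, angles in rad, forces in N, time in s.
With the tool pointing down it reaches from about 0.3 to 0.775 m from the base axis. Payload 14.6 kg.
Tool frame: the origin (TCP) lies midway between the tips of the shut fingers; the grasp point (between the pads) lies 19 mm behind it (hold_point_z is the distance from the TCP to the grasp point, in m); z points along the fingers, y is the line along which they close (so a half turn about z gives the same grasp; the last joint's range is limited). The gripper opens to 85 mm and grips with 20 to 120 N. Pads are 22 mm wide; open, the fingers measure 114 mm over their backs; the gripper's body (76 mm by 85 mm) begins 54 mm behind the grasp point. The pads swing forward as they close: fully open they stand 13 mm farther back than shut.
Start: joints at [1.106, 0.3, 1.521, -0, 1.321, -0.067], TCP at [0.213, 0.507, 0.231] pointing down, gripper open.
Joint ranges: [-3.03, 3.03], [-0.79, 2.21], [0.23, 2.52], [-1.04, 4.18], [0, 3.07], [-2.55, 2.55]. Speed limits (rad/s): [2.22, 2.22, 2.57, 3.14, 3.14, 3.14].

INTERFACE

Orientations are given as a 3x3 rotation matrix whose columns are the frame's x, y, z axes.
In Python, from plant import * gives the robot as it stands.
- The arm moves only by the tool drive_tool, never from a script. Its arguments are lists of equal length, an entry for each row: "slide": the shift along the tool's x, y, z in mm, a list of three; "spin": the turn about the tool's z in rad. In form: {"slide": [[tx, ty, tz], ...], "spin": [spin, ...]}. A call has 1 to 5 rows; each row is the pose to reach, as a shift and turn from the pose commanded when the call began, along the tool's axes at that moment; what a row does not reach only later rows make up. A row lasts 1/10 s, in which the tool goes at most 50 mm and 8.59 degrees, less where a joint would pass 70% of its speed; a pose out of reach is approached as far as the arm can. A call with a gripper value outside its range is refused whole. "grip" is the finger opening in mm, from 0 to 85.4, set as the call begins (left out, the last holds). The fingers move at their own pace and stop on an object; "force" is the grip in N (left out, the last holds). Time passes only in rows, so rows that repeat a pose let the fingers close. It gives the time, the measured TCP pose, the force, the opening and the grip force at its end, in the units of the state.
- sense(): the state, without advancing time (a new reading comes with each control period).
- grab_frame(name): name is "scene" or "top" or "wrist"; returns a dict with "pixels" (480x640x3 uint8, red, green, blue), "vertical_fov" (degrees; the focal length in pixels is half the picture's height over the tangent of half this angle, whatever the lens; pixels are square), "cx", "cy" (the principal point, pixels), "T" (4x4, takes a point from camera to world coordinates). Camera axes: x right, y up, looking along -z (the intrinsics and any distortion apply to the point x, -y, -z); pixel columns grow to the right and rows downward; lengths in m; the calibration is good to about 2 mm. A picture is of the moment at which its call begins. There is no depth.
- sign_off(): hands the job in; it is judged then, once.
The state is a dict: "time": time; "q": joint angles; "qd": joint speeds; "tau": joint torques, N m; "tcp_pos": TCP position; "ee_rot": TCP orientation; "ft_force": force on the tool from outside, world axes, zero at the start; "torque": the same for the moment, N m; "width": finger opening in m; "gripper_force": force on a finger pad.
Only numpy, scipy, OpenCV 4.12 (cv2) and the standard library are available. Lean on these libraries where they do the work, as an engineer would, in place of code of your own. Each camera call takes 0.05 s, during which the arm holds its last target. There are 200 camera calls.

TASK

Of the two white canisters of sanitiser concentrate one is full and the other has nearly run out: find the full one by its weight, carry it upright by its handle, never by the cap, and stand it in the deep bay of the grey spill tray. Let go of it, then take its red child-resistant cap, press it down hard and turn it anticlockwise until it comes free, lift it off and lay it flat in the tray's shallow bay. Leave the other canister standing upright on the table with its cap shut, and do not shift the bell, cutlery roll or tape roll.

Things in the scene. Friction and masses are not known exactly. Their poses are not given: they have to be found in the camera images.
- canister_a: White plastic canister, blue and yellow side labels, loose. Origin under its centre, x along its length, z up. Body 140 (x) x 80 (y) x 116 mm high; grip bar on top at the -x end, capped neck at x = +43 mm, y = 0. Both canisters look alike and swap places. With cap the full one weighs 0.62 to 0.80 kg, the nearly empty one 0.24 to 0.45 kg: only lifting tells which is which.
- canister_b: The other canister; same shape, size and frame. Shoulder round the neck 116 mm, neck top 143.5 mm, top of the closed cap 162 mm above the base. Centre of mass (with cap) at x = +2 to +9 mm, 58 to 78 mm up, so held by the bar it wants to dip at the cap end: grip with 40 N or more.
- canister_a_handle (a point): Middle of the grip bar of canister_a, (-32, 0, 148) mm in its frame; axes as the canister. The bar is 16 x 16 mm with rounded edges, level along x from x = -62 to -2 mm, with a post at either end and 24 mm of free room under it: pinch it from above across y.
- canister_b_handle (a point): The same point on canister_b.
- canister_a_mouth (a point): Centre of the neck's top rim of canister_a, (43, 0, 143.5) mm in its frame. Three hooks round the neck hold the cap's lugs (push-and-turn bayonet).
- canister_b_mouth (a point): The same point on canister_b.
- cap_a: Red ribbed child-resistant cap of canister_a, loose, 54 mm across, 36 mm high, 45 g. Origin at the centre of its lower rim, z up; closed: at (43, 0, 126) mm in its canister's frame, x along the canister's x. Three inner lugs sit in notches, held up by a sprung liner: not pressed it cannot turn (3 degrees of play). Kept pressed it opens anticlockwise seen from above.
- cap_b: Same cap, on canister_b. Spring: 6 N at first, 1 N more per mm; the lugs clear the notches 6 to 7 mm down (13 N), the cap bottoms at 10 mm (16 N; to press by friction grip with 40 N or more). Turned 60 degrees on its canister the lugs are free and it lifts straight off, 20 mm to clear the neck; firm stop at 89 degrees; aim at 75. The canister tends to turn along unless walls hold it.
- spill_tray: Grey plastic spill tray fixed on the table, 275 x 100 mm, its long side along its x; origin at the centre of its underside. Two bays, floor 4 mm above the table, walls 5 mm thick: a deep one on the -x side and a shallow one on the +x side.
- canister_bay (a point): Centre of the deep bay's floor, 57.5 mm from the tray's origin along -x; axes as the tray. Inside 150 (x) x 90 (y) mm, walls 20 mm above the table (16 mm above this floor): a canister fits with 5 mm to spare all round, lengthwise, cap to either end.
- cap_bay (a point): Centre of the shallow bay's floor, 77.5 mm from the tray's origin along +x; axes as the tray. Inside 110 (x) x 90 (y) mm; walls 10 mm above the table (6 mm above this floor), but the wall towards the deep bay is 20 mm.
- order_bell: Service bell, chrome dome on a black base, 85 x 85 x 64 mm, bystander; origin under its centre.
- cutlery_roll_1: Cutlery rolled in a blue napkin, 41 x 222 x 38 mm, long side along its y, bystander; origin under its centre.
- tape_roll: Roll of beige tape lying flat, 98 mm across, 24 mm high, bystander; origin under its centre.
Mind the look-alikes: they are no part of the job. Leave any black look-alike of the cap_b alone.

How it is judged:
By the outcome, as a careful person would: the job done as asked, in the order asked, and still so for the second after the job is handed in, with the robot touching nothing.
It also fails if it takes over 72 s, if anything falls off the work surface, if the arm or the gripper's body presses on something with over 40 N, if the wrist force passes 120 N, or if a joint passes its speed limit or range.

## Working session

There is one attempt and no reset: what is moved stays moved. The work goes in short steps, Python scripts to look and compute and a tool call to move; the robot and the scene stay as the last step left them, time stands still between calls to the robot, and variables do not carry over. Pictures are saved under pics/ and viewed, at most 13 in all, crops included, and the job is handed in when it is done.

Besides the shell and the picture viewer there is one more tool, called as a command line: name --pt "numbers of a row" for each row, then --argument value for the rest. drive_tool: Moves the arm, as the interface text tells. Its arguments: {"type":"object","properties":{"slide":{"type":"array"},"spin":{"type":"array"},"grip":{"type":"number"},"force":{"type":"number"}},"required":["slide","spin"]}

```bash
mkdir -p pics; cat > h.py <<'E'
from plant import *
import numpy as np, cv2
def ray(f,uv):
    h=f["pixels"].shape[0]; fl=h/2/np.tan(np.radians(f["vertical_fov"])/2)
    d=np.array([(uv[0]-f["cx"])/fl,-(uv[1]-f["cy"])/fl,-1.0]); T=np.array(f["T"])
    return T[:3,3],T[:3,:3]@d
def onz(f,uv,z):
    o,d=ray(f,uv); return o+d*(z-o[2])/d[2]
def save(f,n): cv2.imwrite("pics/"+n,cv2.cvtColor(f["pixels"],cv2.COLOR_RGB2BGR))
E
python3 - <<'E'
from h import *
s=sense(); print({k:np.round(v,3).tolist() for k,v in s.items()})
ims=[]
for n in("top","scene"):
    f=grab_frame(n); save(f,n+"0.png"); print(n,[ (k,np.round(v,3).tolist()) for k,v in f.items() if k!="pixels"])
E
```

```text
{'time': 0.0, 'q': [1.106, 0.3, 1.522, -0.0, 1.321, -0.067], 'qd': [0.001, -0.002, -0.001, -0.001, 0.002, 0.002], 'tau': [0.002, -54.35, -36.179, 0.0, 0.004, -0.0], 'tcp_pos': [0.213, 0.507, 0.231], 'ee_rot': [[-0.922, 0.387, -0.001], [0.387, 0.922, -0.001], [0.0, -0.001, -1.0]], 'ft_force': [0.075, -0.202, -0.101], 'torque': [0.033, -0.078, 0.039], 'gripper_force': 0.0, 'width': 0.085}
top [('vertical_fov', 48.26), ('cx', 310.84), ('cy', 237.254), ('T', [[-0.002, 0.993, -0.119, 0.357], [-1.0, 0.0, 0.017, 0.017], [0.017, 0.119, 0.993, 1.428], [0.0, 0.0, 0.0, 1.0]])]
scene [('vertical_fov', 50.161), ('cx', 313.424), ('cy', 238.429), ('T', [[0.617, 0.391, -0.683, -0.433], [-0.787, 0.331, -0.521, -0.701], [0.023, 0.859, 0.512, 0.807], [0.0, 0.0, 0.0, 1.0]])]
```

View pics/top0.png

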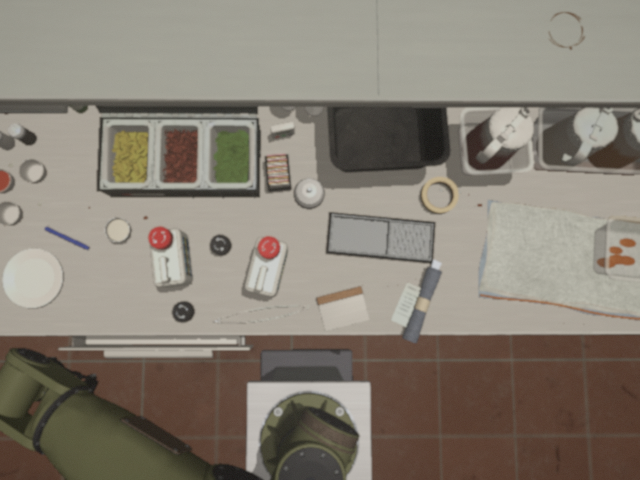

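View pics/scene0.png

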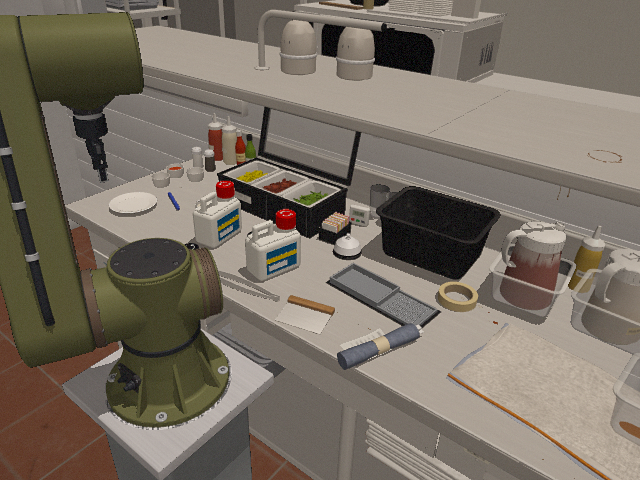

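Top view: canister caps at (160,238) and (268,247), tray around (381,238) with the larger smooth (deep) bay to the left. Bell is at (309,193), tape at (440,195), roll at (422,302), and the black look-alike caps at (220,245) and (183,311).

```bash
python3 - <<'E'
from h import *
f=grab_frame("top"); p=f["pixels"]
hsv=cv2.cvtColor(p,cv2.COLOR_RGB2HSV)
red=(((hsv[...,0]<8)|(hsv[...,0]>172))&(hsv[...,1]>150)&(hsv[...,2]>110)).astype(np.uint8)
n,l,st,c=cv2.connectedComponentsWithStats(red)
for i in range(1,n):
    if st[i,4]>150 and 130<c[i][0]<300: print("cap",c[i],st[i],onz(f,c[i],.155))
crop=np.hstack([p[215:310,130:300],p[205:300,320:445]])
cv2.imwrite("pics/c1.png",cv2.cvtColor(cv2.resize(crop,None,fx=2.7,fy=2.7,interpolation=cv2.INTER_CUBIC),cv2.COLOR_RGB2BGR))
# tray: dark outline
g=cv2.cvtColor(p,cv2.COLOR_RGB2GRAY); m=(g[200:275,318:445]<140).astype(np.uint8)
m=cv2.morphologyEx(m,cv2.MORPH_CLOSE,np.ones((3,3)))
cs,_=cv2.findContours(m,0,2); k=max(cs,key=cv2.contourArea)+np.array([318,200])
r=cv2.minAreaRect(k); b=cv2.boxPoints(r); print(r); 
for q in b: print(q,onz(f,q,.015))
b=np.array([onz(f,q,.015) for q in b]);print(b.mean(0))
print("bell",onz(f,(309,193),.03),"shelf edge",onz(f,(310,103),0.3))
E
```

```text
cap [160.485 237.885] [150 228  21  20 200] [0.50760781 0.35328619 0.155     ]
((384.5086975097656, 243.40707397460938), (118.20045471191406, 53.9198112487793), 5.355824947357178)
[323.15002 264.73282] [ 0.45290894 -0.03971069  0.015     ]
[328.18292 211.0484 ] [ 0.59659437 -0.05379138  0.015     ]
[445.86737 222.08133] [ 0.56707625 -0.36893511  0.015     ]
[440.83447 275.76575] [ 0.423567   -0.35103222  0.015     ]
[ 0.51003664 -0.20336735  0.015     ]
bell [ 0.64252607 -0.00234407  0.03      ] shelf edge [ 0.78759476 -0.0010795   0.3       ]
```

View pics/c1.png

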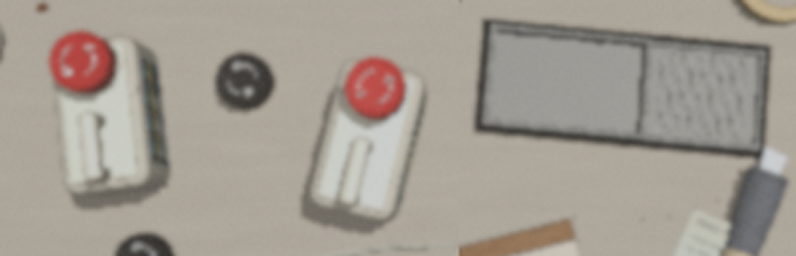

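Crop: canister bars run (163,258)–(166,282) and (264,268)–(258,290) in top pixels. Tray corners are (330,212), (435,222), (433,262) and (326,253).

```bash
python3 - <<'E'
from h import *
f=grab_frame("top")
for n,c,b0,b1 in(("L",(159.8,237.9),(163.3,257.6),(165.9,281.7)),("R",(268.9,247.2),(264,267.6),(257.8,290.2))):
    C=onz(f,c,.160);B=onz(f,((b0[0]+b1[0])/2,(b0[1]+b1[1])/2),.154)
    d=C-B; d2=onz(f,b0,.156)-onz(f,b1,.156)
    print(n,C,B,np.hypot(*d[:2]),np.degrees(np.arctan2(d[1],d[0])),np.degrees(np.arctan2(d2[1],d2[0])))
P=[onz(f,q,z) for q,z in(((330.4,212.4),.02),((435.2,222),.01),((432.6,261.7),.01),((326.3,253.1),.02))]
for p in P:print(p)
a=P[1]-P[0];b=P[2]-P[3];w=P[0]-P[3]
print(np.mean(P,0),np.linalg.norm(a),np.linalg.norm(b),np.linalg.norm(w),np.degrees([np.arctan2(a[1],a[0]),np.arctan2(b[1],b[0])]))
s=sense()["ee_rot"];print(np.degrees(np.arctan2(s[1][1],s[0][1])))
E
```

```text
L [0.50698072 0.35358119 0.16      ] [0.43200241 0.34146203 0.154     ] 0.07595143269898763 9.18162800753891 7.861448106992912
R [0.48484207 0.09486063 0.16      ] [0.40995299 0.11358436 0.154     ] 0.07719424355472224 -14.037295358038781 -14.848623187300676
[ 0.59210767 -0.05943243  0.02      ]
[ 0.5680126  -0.34152674  0.01      ]
[ 0.46120638 -0.33145875  0.01      ]
[ 0.48330123 -0.04796138  0.02      ]
[ 0.52615697 -0.19509483  0.015     ] 0.28329802982571056 0.28453284312262045 0.10940944363855108 [-94.88206486 -94.45643484]
67.20677110391014
```

drive_tool --pt "-34 -29 -10" --pt "-68 -57 -20" --pt "-102 -86 -30" --pt "-136 -114 -30" --pt "-170 -143 -30" --spin '[0, 0, 0, 0, 0]'

```text
time: 0.7
tcp_pos: [0.3148, 0.3078, 0.2615]
ee_rot: [[-0.922, 0.387, 0.001], [0.387, 0.922, 0.0], [-0.0, 0.001, -1.0]]
ft_force: [0.8, -0.1, -0.6]
width: 0.0853
gripper_force: 0.0
```

drive_tool --pt "-34 -29 0" --pt "-68 -57 0" --pt "-102 -86 0" --pt "-136 -114 0" --pt "-164 -143 0" --spin '[-0.03, -0.06, -0.1, -0.13, -0.154]'

```text
time: 1.2
tcp_pos: [0.4108, 0.1121, 0.2613]
ee_rot: [[-0.971, 0.241, 0.0], [0.241, 0.971, 0.0], [-0.0, 0.0, -1.0]]
ft_force: [-0.4, 0.6, -0.6]
width: 0.0855
gripper_force: 0.0
```

drive_tool --pt "0 0 0" --pt "0 0 0" --spin '[0, 0]'

```text
time: 1.4
tcp_pos: [0.4103, 0.1135, 0.2612]
ee_rot: [[-0.97, 0.244, -0.0], [0.244, 0.97, 0.0], [0.0, 0.0, -1.0]]
ft_force: [-0.3, 1.2, 0.7]
width: 0.0855
gripper_force: 0.0
```

```bash
python3 - <<'E'
from h import *
f=grab_frame("wrist"); save(f,"w1.png"); s=sense(); print(s["time"],s["tcp_pos"],np.degrees(np.arctan2(s["ee_rot"][1][1],s["ee_rot"][0][1])),np.array(f["T"]).round(3).tolist(),f["vertical_fov"],f["cx"],f["cy"])
E
```

```text
1.45 [0.41004328 0.1141933  0.26122575] 75.99270691909042 [[0.244, -0.935, -0.257, 0.346], [0.97, 0.235, 0.064, 0.13], [0.001, -0.264, 0.964, 0.403], [0.0, 0.0, 0.0, 1.0]] 62.007752554325776 321.05289867059537 239.09845921444608
```

View pics/w1.png

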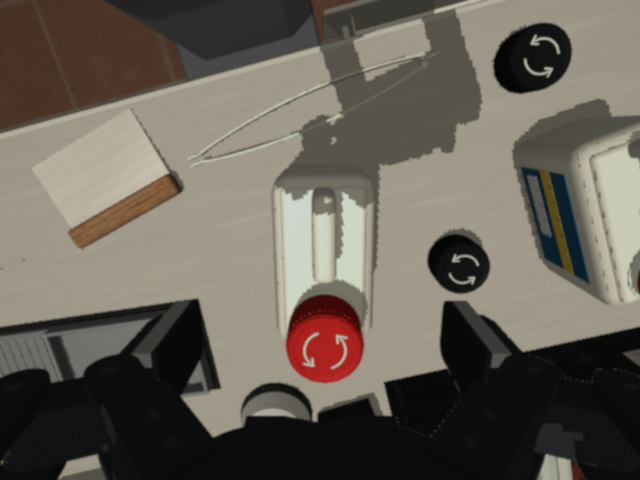

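Wrist view: bar at u≈325, v 188–283, and cap top centre near (325,344). The canister is aligned with the tool.

```bash
python3 - <<'E'
from h import *
f=grab_frame("wrist");s=sense();R=np.array(s["ee_rot"]);t=np.array(s["tcp_pos"])
for n,q,z in(("bar0",(325.5,190),.156),("bar1",(326,282),.156),("cap",(325,344),.162)):
    p=onz(f,q,z);print(n,p,(R.T@(p-t)*1000).round(1))
E
```

```text
bar0 [0.38120931 0.12434234 0.156     ] [ 30.2   2.5 105.2]
bar1 [0.44055274 0.110054   0.156     ] [-30.9   3.  105.2]
cap [0.48149178 0.09920217 0.162     ] [-73.2   2.3  99.2]
```

drive_tool --pt "0 2.6 30" --pt "0 2.6 65" --pt "0 2.6 100" --pt "0 2.6 120" --pt "0 2.6 131" --spin '[0, 0, 0, 0, 0]'

```text
time: 2.0
tcp_pos: [0.4098, 0.1174, 0.1288]
ee_rot: [[-0.971, 0.24, -0.002], [0.24, 0.971, -0.0], [0.002, -0.001, -1.0]]
ft_force: [-0.1, 0.5, 0.5]
width: 0.0854
gripper_force: 0.0
```

drive_tool --pt "0 0 0" --pt "0 0 0" --pt "0 0 0" --pt "0 0 0" --pt "0 0 0" --spin '[0, 0, 0, 0, 0]' --grip 0 --force 70

```text
time: 2.5
tcp_pos: [0.4111, 0.1164, 0.131]
ee_rot: [[-0.97, 0.241, 0.001], [0.241, 0.97, -0.0], [-0.001, 0.0, -1.0]]
ft_force: [-4.1, -3.1, 9.5]
width: 0.0146
gripper_force: 68.0
```

drive_tool --pt "0 0 0" --pt "0 0 0" --pt "0 0 0" --spin '[0, 0, 0]'

```text
time: 2.8
tcp_pos: [0.411, 0.1164, 0.1309]
ee_rot: [[-0.97, 0.242, 0.001], [0.242, 0.97, -0.0], [-0.001, 0.0, -1.0]]
ft_force: [-2.5, -2.9, 8.0]
width: 0.0148
gripper_force: 69.8
```

drive_tool --pt "0 0 -6" --pt "0 0 -14" --pt "0 0 -22" --pt "0 0 -30" --pt "0 0 -30" --spin '[0, 0, 0, 0, 0]'

```text
time: 3.3
tcp_pos: [0.4113, 0.1166, 0.1615]
ee_rot: [[-0.97, 0.241, 0.002], [0.241, 0.97, 0.0], [-0.002, 0.001, -1.0]]
ft_force: [-0.3, 0.6, -7.3]
width: 0.0146
gripper_force: 68.5
```

drive_tool --pt "0 0 0" --pt "0 0 0" --pt "0 0 0" --pt "0 0 0" --pt "0 0 0" --spin '[0, 0, 0, 0, 0]'

```text
time: 3.8
tcp_pos: [0.4108, 0.1165, 0.1601]
ee_rot: [[-0.97, 0.241, -0.0], [0.241, 0.97, -0.0], [0.0, -0.0, -1.0]]
ft_force: [0.1, -0.1, -6.8]
width: 0.0145
gripper_force: 68.5
```

```bash
python3 - <<'E'
from h import *
F=[]
for i in range(5):
    grab_frame("wrist"); s=sense(); F.append(np.r_[s["ft_force"],s["torque"]])
print(np.mean(F,0).round(2),np.std(F,0).round(2),s["tcp_pos"],s["width"],s["time"])
E
```

```text
[ 0.06 -0.09 -7.3   0.05  0.27  0.02] [0.23 0.41 0.46 0.01 0.03 0.02] [0.4108265  0.11651686 0.16027739] 0.0149988903341527 4.05
```

Weight is about 7.3 N (0.74 kg), so the right-hand canister is the full one. I'll raise it and look at the tray from beside it.

drive_tool --pt "0 0 -20" --pt "0 0 -45" --pt "-15 -5 -60" --pt "-40 -14 -60" --pt "-65 -22 -60" --spin '[0, 0, 0, 0, 0]'

```text
time: 4.55
tcp_pos: [0.4694, 0.079, 0.2209]
ee_rot: [[-0.971, 0.241, 0.001], [0.241, 0.971, 0.0], [-0.001, 0.0, -1.0]]
ft_force: [-0.2, -0.1, -7.1]
width: 0.0147
gripper_force: 69.5
```

drive_tool --pt "-20 -6 0" --pt "-36 -12 0" --pt "-36 -12 0" --pt "-36 -12 0" --spin '[0, 0, 0, 0]'

```text
time: 4.95
tcp_pos: [0.5004, 0.059, 0.2199]
ee_rot: [[-0.97, 0.242, -0.001], [0.242, 0.97, 0.0], [0.001, -0.0, -1.0]]
ft_force: [-0.8, -0.1, -8.1]
width: 0.0147
gripper_force: 69.4
```

```bash
python3 - <<'E'
from h import *
f=grab_frame("wrist"); save(f,"w2.png"); np.save("w2T.npy",f["T"]); s=sense(); print(s["time"],s["tcp_pos"],s["ee_rot"])
E
```

```text
5.0 [0.5002403  0.05930555 0.22002316] [[-9.70434787e-01  2.41362268e-01 -7.60941731e-04]
 [ 2.41362301e-01  9.70435076e-01  4.97130865e-05]
 [ 7.50443410e-04 -1.35419338e-04 -9.99999709e-01]]
```

View pics/w2.png

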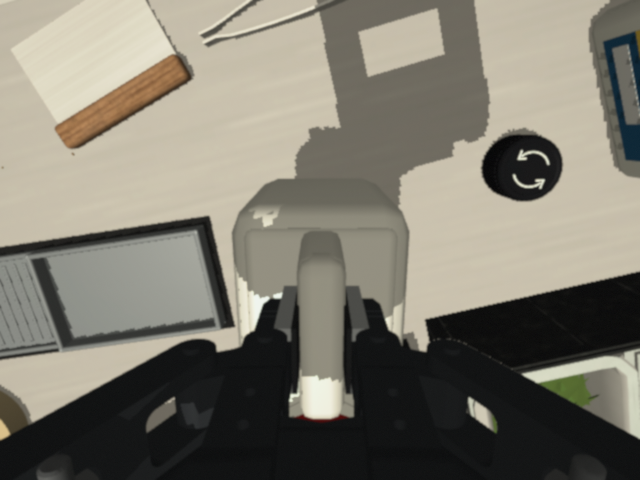

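Deep bay is clear in the left of the wrist view, with outer end-wall corners near (208,218) and (232,326) and the inner floor at (50–215, 232–345). I'll zoom in.

```bash
python3 - <<'E'
import cv2
p=cv2.imread("pics/w2.png")[205:360,20:245]
cv2.imwrite("pics/w2c.png",cv2.resize(p,None,fx=3.5,fy=3.5,interpolation=cv2.INTER_CUBIC))
E
```

```text
(no output)
```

View pics/w2c.png

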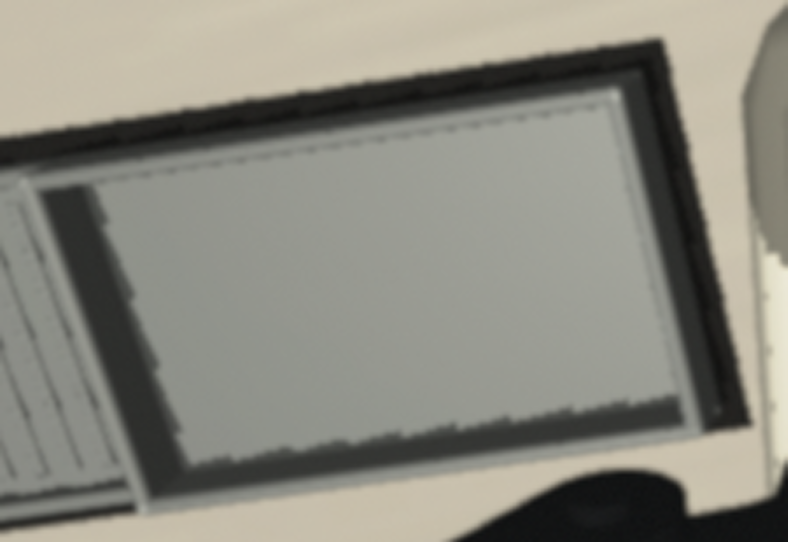

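```bash
python3 - <<'E'
from h import *
f=grab_frame("wrist");s=sense()
P=[onz(f,((u+.5)/3.5+19.5,(v+.5)/3.5+204.5),.02) for u,v in((623,87),(703,435),(142,513),(28,178))]
for p in P:print(p)
d=lambda a:(np.linalg.norm(a).round(4),np.degrees(np.arctan2(a[1],a[0])).round(2))
print("L",d(P[2]-P[1]),d(P[3]-P[0]),"W",d(P[1]-P[0]),d(P[2]-P[3]))
# outer end mid -> bay centre 80 mm along tray x
yaw=np.mean([d(P[2]-P[1])[1],d(P[3]-P[0])[1],d(P[1]-P[0])[1]-90,d(P[2]-P[3])[1]-90]);print("yaw",yaw)
ax=np.array([np.cos(np.radians(yaw)),np.sin(np.radians(yaw))])
m=np.mean(P,0)[:2]; c=m+ax*(80-78.75)/1000; print("bay centre",c, "cap bay",c+.135*ax)
# canister pose relative to the tool when held: origin = tool grasp +32mm along canister x + err
h=c-.032*ax; print("handle tgt",h)
R=np.array(s["ee_rot"]);t=np.array(s["tcp_pos"]);print(t)
yt=np.degrees(np.arctan2(-R[1,0],-R[0,0]));print("canister yaw now",yt,"spin",np.radians(yt-yaw))
print((R.T@(np.r_[h,t[2]]-t)*1000).round(1))
E
```

```text
[ 0.49174478 -0.0506162   0.02      ]
[ 0.58908932 -0.06070753  0.02      ]
[ 0.57440896 -0.21746582  0.02      ]
[ 0.4777209  -0.20638159  0.02      ]
L (np.float64(0.1574), np.float64(-95.35)) (np.float64(0.1564), np.float64(-95.14)) W (np.float64(0.0979), np.float64(-5.92)) (np.float64(0.0973), np.float64(-6.54))
yaw -95.73750000000001
bay centre [ 0.53311603 -0.13503652] cap bay [ 0.51961994 -0.26936022]
handle tgt [ 0.5363151  -0.10319683]
[0.50022572 0.05939104 0.22021054]
canister yaw now -13.955714246381543 spin 1.4273614295612342
[ -74.2 -149.1   -0. ]
```

drive_tool --pt "0 0 0" --pt "0 0 0" --pt "0 0 0" --pt "0 0 0" --pt "0 0 0" --spin '[0.05, 0.14, 0.24, 0.34, 0.44]'

```text
time: 5.55
tcp_pos: [0.5003, 0.0596, 0.2205]
ee_rot: [[-0.773, 0.635, 0.0], [0.635, 0.773, 0.0], [-0.0, 0.0, -1.0]]
ft_force: [-0.3, 0.7, -6.8]
width: 0.0149
gripper_force: 69.5
```

drive_tool --pt "0 0 0" --pt "0 0 0" --pt "0 0 0" --pt "0 0 0" --pt "0 0 0" --spin '[0.1, 0.2, 0.3, 0.4, 0.5]'

```text
time: 6.05
tcp_pos: [0.5003, 0.0596, 0.2205]
ee_rot: [[-0.374, 0.927, 0.0], [0.927, 0.374, 0.0], [0.0, 0.0, -1.0]]
ft_force: [0.1, 0.8, -7.3]
width: 0.0146
gripper_force: 69.5
```

drive_tool --pt "0 0 0" --pt "0 0 0" --pt "0 0 0" --pt "0 0 0" --pt "0 0 0" --spin '[0.1, 0.2, 0.3, 0.4, 0.487]'

```text
time: 6.55
tcp_pos: [0.5003, 0.0596, 0.2205]
ee_rot: [[0.103, 0.995, 0.001], [0.995, -0.103, 0.0], [0.0, 0.001, -1.0]]
ft_force: [0.5, -0.5, -6.9]
width: 0.0145
gripper_force: 69.4
```

drive_tool --pt "-15 5 0" --pt "-45 15 0" --pt "-75 25 0" --pt "-105 35 0" --pt "-130 43 0" --spin '[0, 0, 0, 0, 0]'

```text
time: 7.05
tcp_pos: [0.5305, -0.0755, 0.2205]
ee_rot: [[0.1, 0.995, 0.001], [0.995, -0.1, -0.0], [-0.0, 0.001, -1.0]]
ft_force: [0.4, 0.9, -7.4]
width: 0.0147
gripper_force: 69.3
```

drive_tool --pt "-18 6 0" --pt "-28 9 0" --pt "-28 9 0" --pt "-28 9 0" --pt "-28 9 0" --spin '[0, 0, 0, 0, 0]'

```text
time: 7.55
tcp_pos: [0.5365, -0.1022, 0.2204]
ee_rot: [[0.099, 0.995, 0.0], [0.995, -0.099, 0.0], [0.0, 0.0, -1.0]]
ft_force: [0.1, 0.1, -7.3]
width: 0.0144
gripper_force: 69.3
```

```bash
cat > rel.py <<'E'
from h import *
def rel(x,y,z=None):
    s=sense();R=np.array(s["ee_rot"]);t=np.array(s["tcp_pos"])
    print("t",s["time"],t.round(4),"yaw_y",np.degrees(np.arctan2(R[1,1],R[0,1])).round(2),"w",s["width"],"F",np.round(s["ft_force"],1),"q6",s["q"][5])
    print("slide",(R.T@(np.array([x,y,t[2] if z is None else z])-t)*1000).round(1))
E
python3 - <<'E'
from rel import *
rel(.5363,-.1032)
f=grab_frame("scene"); save(f,"s1.png")
import cv2
cv2.imwrite("pics/s1c.png",cv2.resize(cv2.cvtColor(f["pixels"][130:330,230:480],cv2.COLOR_RGB2BGR),None,fx=3,fy=3))
E
```

```text
t 7.55 [ 0.5365 -0.1022  0.2204] yaw_y -5.67 w 0.014392589888328516 F [ 0.1  0.1 -7.3] q6 -0.15658103594894238
slide [-1.  -0.1 -0. ]
```

View pics/s1c.png

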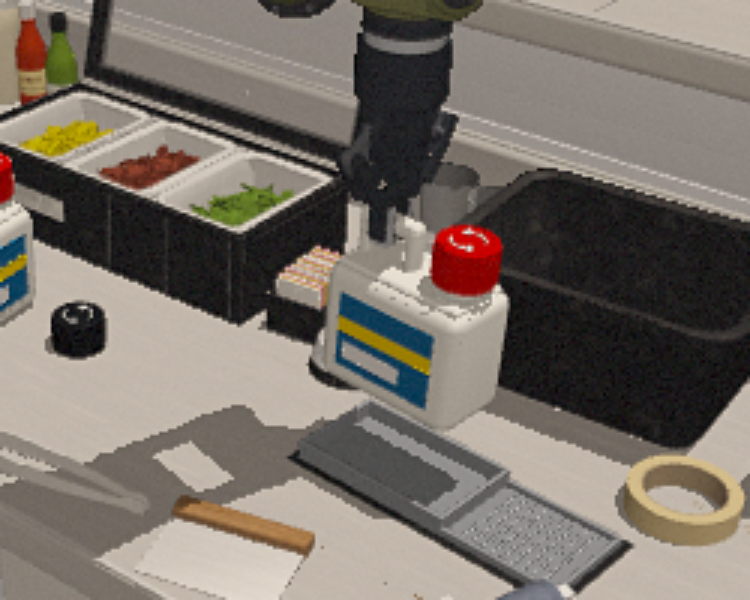

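The canister hangs level over the deep bay. Lowering.

drive_tool --pt "-1 0 12" --pt "-1 0 30" --pt "-1 0 45" --pt "-1 0 56" --pt "-1 0 64" --spin '[0, 0, 0, 0, 0]'

```text
time: 8.1
tcp_pos: [0.5362, -0.104, 0.155]
ee_rot: [[0.1, 0.995, -0.001], [0.995, -0.1, 0.0], [0.0, -0.001, -1.0]]
ft_force: [-0.2, 0.1, -7.5]
width: 0.0146
gripper_force: 69.4
```

drive_tool --pt "0 0 5" --pt "0 0 10" --pt "0 0 14" --pt "0 0 17" --pt "0 0 19" --spin '[0, 0, 0, 0, 0]'

```text
time: 8.6
tcp_pos: [0.5365, -0.1043, 0.1372]
ee_rot: [[0.1, 0.995, 0.0], [0.995, -0.1, -0.0], [-0.0, 0.0, -1.0]]
ft_force: [0.5, -0.1, -7.2]
width: 0.015
gripper_force: 69.4
```

drive_tool --pt "0 0 1" --pt "0 0 2" --pt "0 0 2" --pt "0 0 2" --spin '[0, 0, 0, 0]'

```text
time: 9.0
tcp_pos: [0.5368, -0.1042, 0.136]
ee_rot: [[0.1, 0.995, 0.001], [0.995, -0.1, -0.0], [-0.0, 0.001, -1.0]]
ft_force: [-1.6, 4.5, 1.5]
width: 0.0149
gripper_force: 70.8
```

drive_tool --pt "0 0 0" --pt "0 0 0" --pt "0 0 0" --pt "0 0 0" --pt "0 0 0" --spin '[0, 0, 0, 0, 0]' --grip 85

```text
time: 9.5
tcp_pos: [0.5365, -0.1043, 0.1353]
ee_rot: [[0.1, 0.995, 0.0], [0.995, -0.1, -0.0], [-0.0, 0.0, -1.0]]
ft_force: [1.0, -0.3, 0.2]
width: 0.0843
gripper_force: 0.0
```

drive_tool --pt "0 0 -20" --pt "0 0 -50" --pt "0 0 -85" --pt "0 0 -120" --pt "0 0 -120" --spin '[0, 0, 0, 0, 0]'

```text
time: 10.0
tcp_pos: [0.5378, -0.1046, 0.2601]
ee_rot: [[0.1, 0.995, 0.007], [0.995, -0.1, -0.002], [-0.001, 0.008, -1.0]]
ft_force: [0.4, -0.3, -0.2]
width: 0.085
gripper_force: 0.0
```

drive_tool --pt "0 0 0" --pt "0 0 0" --spin '[0, 0]'

```text
time: 10.2
tcp_pos: [0.5361, -0.1042, 0.2542]
ee_rot: [[0.1, 0.995, -0.002], [0.995, -0.1, 0.0], [0.0, -0.002, -1.0]]
ft_force: [-0.7, 0.0, -0.1]
width: 0.085
gripper_force: 0.0
```

```bash
python3 - <<'E'
from rel import *
rel(.5363,-.1032)
f=grab_frame("wrist"); save(f,"w3.png")
E
```

```text
t 10.2 [ 0.5361 -0.1042  0.2542] yaw_y -5.73 w 0.08496571234548309 F [-0.7  0.  -0.1] q6 -0.15896971420196881
slide [1.  0.1 0. ]
```

View pics/w3.png

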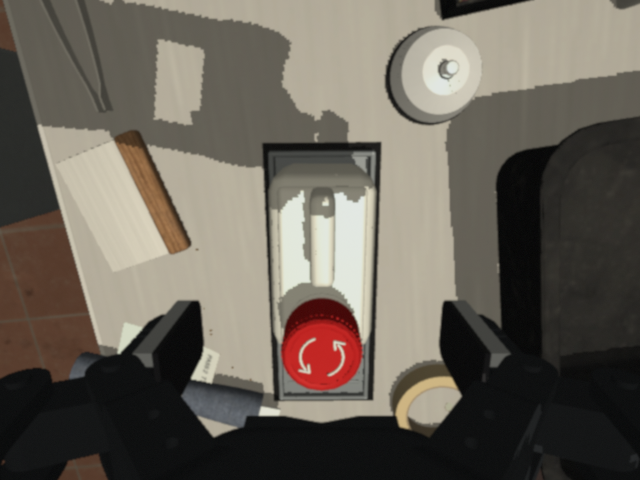

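Canister sits in the deep bay with its cap towards the shallow bay. Cap top centre is near (322,355).

```bash
python3 - <<'E'
from rel import *
f=grab_frame("wrist");p=f["pixels"]
hsv=cv2.cvtColor(p,cv2.COLOR_RGB2HSV)
m=(((hsv[...,0]<8)|(hsv[...,0]>172))&(hsv[...,1]>150)&(hsv[...,2]>150)).astype(np.uint8);m[:310]=0;m[:, :270]=0;m[:,380:]=0
cs,_=cv2.findContours(m,0,2);k=cv2.convexHull(max(cs,key=cv2.contourArea));e=cv2.minAreaRect(k);print(cv2.boundingRect(k),cv2.fitEllipse(k))
(x,y,w,h)=cv2.boundingRect(k)
c=onz(f,(x+w/2,y+h-w/2),.166);print(c);rel(c[0],c[1],.134)
b=[onz(f,q,.160) for q in((322,190),(322,286))]
for q in b: rel(*q)
E
```

```text
(282, 322, 80, 68) ((321.9920959472656, 355.5553283691406), (67.5643310546875, 78.884765625), 83.73052215576172)
[ 0.52982536 -0.17430972  0.166     ]
t 10.3 [ 0.5362 -0.1042  0.2541] yaw_y -5.73 w 0.08499194223470885 F [ 0.  -0.6  0.4] q6 -0.1589426475049654
slide [-70.4   0.9 120.1]
t 10.3 [ 0.5362 -0.1042  0.2541] yaw_y -5.73 w 0.08499194223470885 F [ 0.  -0.6  0.4] q6 -0.1589426475049654
slide [32.4  0.8 94.1]
t 10.3 [ 0.5362 -0.1042  0.2541] yaw_y -5.73 w 0.08499194223470885 F [ 0.  -0.6  0.4] q6 -0.1589426475049654
slide [-28.5   0.8  94.1]
```

drive_tool --pt "-18 0.8 0" --pt "-36 0.8 0" --pt "-55 0.8 0" --pt "-73.5 0.8 0" --pt "-73.5 0.8 0" --spin '[0.13, 0.26, 0.39, 0.52, 0.65]'

```text
time: 10.8
tcp_pos: [0.5294, -0.1792, 0.2543]
ee_rot: [[0.687, 0.727, -0.002], [0.727, -0.687, 0.0], [-0.001, -0.001, -1.0]]
ft_force: [0.1, 0.1, -0.5]
width: 0.085
gripper_force: 0.0
```

drive_tool --pt "0 0 25" --pt "0 0 55" --pt "0 0 85" --pt "0 0 108" --pt "0 0 120" --spin '[0, 0, 0, 0, 0]'

```text
time: 11.3
tcp_pos: [0.529, -0.1771, 0.1326]
ee_rot: [[0.682, 0.732, -0.003], [0.732, -0.682, 0.001], [-0.001, -0.004, -1.0]]
ft_force: [-0.2, -0.1, -0.1]
width: 0.0852
gripper_force: 0.0
```

drive_tool --pt "0 0 0" --pt "0 0 0" --pt "0 0 0" --pt "0 0 0" --pt "0 0 0" --spin '[0, 0, 0, 0, 0]' --grip 40 --force 80

```text
time: 11.8
tcp_pos: [0.5305, -0.1777, 0.1368]
ee_rot: [[0.682, 0.732, 0.002], [0.732, -0.682, -0.001], [0.001, 0.002, -1.0]]
ft_force: [-0.8, 0.6, 6.1]
width: 0.0528
gripper_force: 82.6
```

drive_tool --pt "0 0 0" --pt "0 0 0" --spin '[0, 0]'

```text
time: 12.0
tcp_pos: [0.5305, -0.1777, 0.1368]
ee_rot: [[0.682, 0.732, 0.002], [0.732, -0.682, -0.001], [0.001, 0.002, -1.0]]
ft_force: [-2.0, 0.1, 4.7]
width: 0.053
gripper_force: 82.6
```

drive_tool --pt "0 0 2" --pt "0 0 4" --pt "0 0 6" --pt "0 0 8" --pt "0 0 10" --spin '[0, 0, 0, 0, 0]'

```text
time: 12.5
tcp_pos: [0.5307, -0.1778, 0.1275]
ee_rot: [[0.682, 0.732, 0.003], [0.732, -0.682, -0.001], [0.001, 0.003, -1.0]]
ft_force: [-6.3, 2.4, 15.4]
width: 0.0531
gripper_force: 83.5
```

drive_tool --pt "0 0 2" --pt "0 0 3" --pt "0 0 3" --spin '[0, 0, 0]'

```text
time: 12.8
tcp_pos: [0.531, -0.1779, 0.1268]
ee_rot: [[0.682, 0.732, 0.004], [0.732, -0.682, -0.002], [0.002, 0.004, -1.0]]
ft_force: [-13.8, 4.5, 36.9]
width: 0.0528
gripper_force: 86.1
```

drive_tool --pt "0 0 -1" --pt "0 0 -2" --pt "0 0 -2" --spin '[0, 0, -0.05]'

```text
time: 13.1
tcp_pos: [0.5309, -0.1778, 0.1271]
ee_rot: [[0.644, 0.765, 0.004], [0.765, -0.644, -0.002], [0.001, 0.004, -1.0]]
ft_force: [-3.0, 1.0, 15.4]
width: 0.0528
gripper_force: 83.7
```

drive_tool --pt "0 0 0" --pt "0 0 0" --pt "0 0 0" --pt "0 0 0" --pt "0 0 0" --spin '[-0.08, -0.16, -0.24, -0.32, -0.4]'

```text
time: 13.6
tcp_pos: [0.5309, -0.1777, 0.1269]
ee_rot: [[0.292, 0.956, 0.004], [0.956, -0.292, -0.001], [-0.0, 0.004, -1.0]]
ft_force: [-3.6, 3.8, 16.1]
width: 0.0527
gripper_force: 83.7
```

drive_tool --pt "0 0 0.5" --pt "0 0 0.5" --pt "0 0 0.5" --pt "0 0 0.5" --pt "0 0 0.5" --spin '[-0.08, -0.16, -0.24, -0.32, -0.4]'

```text
time: 14.1
tcp_pos: [0.5308, -0.1778, 0.1268]
ee_rot: [[-0.103, 0.995, 0.004], [0.995, 0.103, -0.002], [-0.002, 0.003, -1.0]]
ft_force: [-7.6, 2.2, 21.0]
width: 0.0526
gripper_force: 84.2
```

drive_tool --pt "0 0 0" --pt "0 0 0" --pt "0 0 0" --pt "0 0 0" --pt "0 0 0" --spin '[-0.1, -0.2, -0.3, -0.4, -0.5]'

```text
time: 14.6
tcp_pos: [0.5305, -0.1783, 0.127]
ee_rot: [[-0.568, 0.823, 0.003], [0.823, 0.568, -0.002], [-0.003, 0.001, -1.0]]
ft_force: [-10.0, -0.2, 24.0]
width: 0.0531
gripper_force: 84.4
```

```bash
python3 - <<'E'
from rel import *
rel(0,0);print(sense()["torque"])
f=grab_frame("scene"); 
cv2.imwrite("pics/s2c.png",cv2.resize(cv2.cvtColor(f["pixels"][150:330,290:470],cv2.COLOR_RGB2BGR),None,fx=3,fy=3))
E
```

```text
t 14.6 [ 0.5305 -0.1783  0.127 ] yaw_y 34.59 w 0.05307919139843766 F [-10.   -0.2  24. ] q6 -0.9925130571963058
slide [ 447.9 -335.6   -2. ]
[-0.22540535  1.99852479 -0.24818995]
```

View pics/s2c.png

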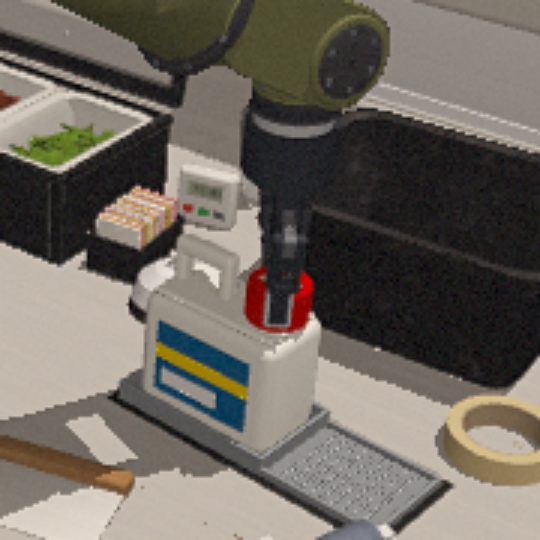

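Cap turned about 77° while pressed, and the canister is still square in the bay. Now lift gently and watch the force.

drive_tool --pt "0 0 -3" --pt "0 0 -6" --pt "0 0 -9" --pt "0 0 -12" --pt "0 0 -14" --spin '[0, 0, 0, 0, 0]'

```text
time: 15.15
tcp_pos: [0.5301, -0.1779, 0.1387]
ee_rot: [[-0.564, 0.825, 0.001], [0.825, 0.564, -0.001], [-0.001, 0.0, -1.0]]
ft_force: [-1.2, -3.9, 1.4]
width: 0.053
gripper_force: 83.1
```

drive_tool --pt "0 0 -2" --pt "0 0 -4" --pt "0 0 -6" --pt "0 0 -6" --spin '[0, 0, 0, 0]'

```text
time: 15.55
tcp_pos: [0.5299, -0.1773, 0.1438]
ee_rot: [[-0.565, 0.825, -0.0], [0.825, 0.565, 0.0], [0.0, -0.0, -1.0]]
ft_force: [-1.7, -1.4, 0.2]
width: 0.0527
gripper_force: 83.8
```

Cap is free. Carry it over the shallow bay, turning the gripper so the camera clears the canister.

drive_tool --pt "0 0 -10" --pt "0 0 -25" --pt "0 0 -45" --pt "0 0 -62" --pt "0 0 -70" --spin '[0, 0, 0, 0, 0]'

```text
time: 16.05
tcp_pos: [0.5305, -0.1774, 0.2159]
ee_rot: [[-0.565, 0.825, 0.003], [0.825, 0.565, -0.001], [-0.002, 0.002, -1.0]]
ft_force: [-0.3, 0.1, -0.6]
width: 0.0526
gripper_force: 83.8
```

drive_tool --pt "0 0 0" --pt "0 0 0" --pt "0 0 0" --pt "0 0 0" --pt "0 0 0" --spin '[-0.08, -0.2, -0.32, -0.44, -0.56]'

```text
time: 16.55
tcp_pos: [0.5299, -0.1773, 0.2137]
ee_rot: [[-0.919, 0.395, -0.0], [0.395, 0.919, 0.0], [0.0, 0.0, -1.0]]
ft_force: [0.5, -0.1, -0.8]
width: 0.0527
gripper_force: 83.7
```

drive_tool --pt "0 0 0" --pt "0 0 0" --pt "0 0 0" --spin '[-0.12, -0.23, -0.23]'

```text
time: 16.85
tcp_pos: [0.53, -0.1773, 0.2137]
ee_rot: [[-0.984, 0.178, -0.0], [0.178, 0.984, 0.0], [0.0, 0.0, -1.0]]
ft_force: [0.2, -0.3, -0.8]
width: 0.0525
gripper_force: 83.7
```

drive_tool --pt "-2 -25 0" --pt "-4 -55 0" --pt "-6 -85 0" --pt "-7 -100 0" --pt "-7 -100 0" --spin '[0, 0, 0, 0, 0]'

```text
time: 17.35
tcp_pos: [0.5185, -0.2784, 0.2135]
ee_rot: [[-0.983, 0.184, -0.0], [0.184, 0.983, 0.0], [0.0, 0.0, -1.0]]
ft_force: [-0.3, 0.4, -0.4]
width: 0.0527
gripper_force: 83.8
```

drive_tool --pt "0 0 0" --pt "0 0 0" --spin '[0, 0]'

```text
time: 17.55
tcp_pos: [0.5191, -0.2761, 0.2138]
ee_rot: [[-0.984, 0.18, 0.0], [0.18, 0.984, 0.0], [-0.0, 0.0, -1.0]]
ft_force: [-0.5, -1.3, 0.7]
width: 0.0529
gripper_force: 83.8
```

```bash
python3 - <<'E'
from rel import *
rel(.5188,-.2774,.0108)
f=grab_frame("scene"); 
cv2.imwrite("pics/s3c.png",cv2.resize(cv2.cvtColor(f["pixels"][150:350,290:490],cv2.COLOR_RGB2BGR),None,fx=3,fy=3))
E
```

```text
t 17.55 [ 0.5191 -0.2761  0.2138] yaw_y 79.65 w 0.05289099258593599 F [-0.5 -1.3  0.7] q6 -1.941385126048353
slide [ 1.00e-01 -1.40e+00  2.03e+02]
```

View pics/s3c.png

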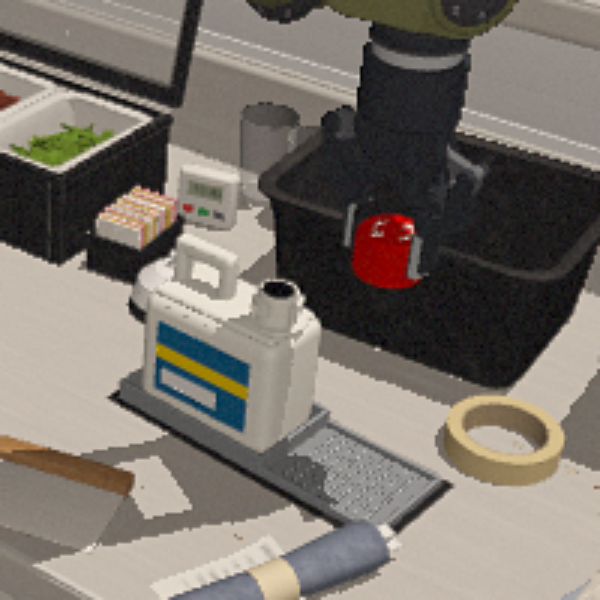

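drive_tool --pt "0 -1 25" --pt "0 -1 60" --pt "0 -1 95" --pt "0 -1 130" --pt "0 -1 155" --spin '[0, 0, 0, 0, 0]'

```text
time: 18.1
tcp_pos: [0.5183, -0.2769, 0.0567]
ee_rot: [[-0.984, 0.179, -0.002], [0.179, 0.984, 0.001], [0.002, 0.001, -1.0]]
ft_force: [1.3, 0.1, -0.3]
width: 0.0527
gripper_force: 83.8
```

drive_tool --pt "0 0 15" --pt "0 0 26" --pt "0 0 34" --pt "0 0 39" --pt "0 0 42" --spin '[0, 0, 0, 0, 0]'

```text
time: 18.6
tcp_pos: [0.519, -0.2782, 0.0171]
ee_rot: [[-0.984, 0.18, 0.001], [0.18, 0.984, -0.0], [-0.001, -0.0, -1.0]]
ft_force: [-0.1, -0.3, -0.4]
width: 0.0529
gripper_force: 83.8
```

drive_tool --pt "0 0 1" --pt "0 0 2" --pt "0 0 3" --pt "0 0 4" --pt "0 0 5" --spin '[0, 0, 0, 0, 0]'

```text
time: 19.1
tcp_pos: [0.5187, -0.2781, 0.0119]
ee_rot: [[-0.984, 0.18, 0.0], [0.18, 0.984, -0.0], [-0.0, -0.0, -1.0]]
ft_force: [-0.6, 0.3, 0.7]
width: 0.0529
gripper_force: 83.8
```

drive_tool --pt "0 0 0.5" --pt "0 0 1" --pt "0 0 1.5" --pt "0 0 1.5" --spin '[0, 0, 0, 0]'

```text
time: 19.5
tcp_pos: [0.5189, -0.2782, 0.0109]
ee_rot: [[-0.984, 0.18, 0.001], [0.18, 0.984, -0.0], [-0.001, -0.0, -1.0]]
ft_force: [-2.2, 1.7, 6.2]
width: 0.0525
gripper_force: 84.7
```

Contact. Release, rise and check.

drive_tool --pt "0 0 0" --pt "0 0 0" --pt "0 0 0" --pt "0 0 0" --spin '[0, 0, 0, 0]' --grip 70

```text
time: 19.9
tcp_pos: [0.5186, -0.2781, 0.0102]
ee_rot: [[-0.984, 0.18, -0.0], [0.18, 0.984, 0.0], [0.0, 0.0, -1.0]]
ft_force: [-0.9, -0.2, 0.2]
width: 0.0702
gripper_force: 0.0
```

drive_tool --pt "0 0 -15" --pt "0 0 -40" --pt "0 0 -80" --pt "0 0 -120" --pt "0 0 -160" --spin '[0, 0, 0, 0, 0]'

```text
time: 20.4
tcp_pos: [0.5185, -0.278, 0.1732]
ee_rot: [[-0.984, 0.18, 0.001], [0.18, 0.984, -0.0], [-0.001, -0.0, -1.0]]
ft_force: [-0.1, -0.9, 0.0]
width: 0.0699
gripper_force: 0.0
```

drive_tool --pt "0 0 -40" --pt "0 0 -60" --pt "0 0 -60" --pt "0 0 -60" --spin '[0, 0, 0, 0]'

```text
time: 20.8
tcp_pos: [0.5185, -0.278, 0.2307]
ee_rot: [[-0.984, 0.18, 0.0], [0.18, 0.984, -0.0], [-0.001, -0.0, -1.0]]
ft_force: [0.7, -0.9, -0.5]
width: 0.0699
gripper_force: 0.0
```

```bash
python3 - <<'E'
from rel import *
rel(.5,0)
f=grab_frame("scene"); 
cv2.imwrite("pics/s4c.png",cv2.resize(cv2.cvtColor(f["pixels"][150:390,170:490],cv2.COLOR_RGB2BGR),None,fx=2.4,fy=2.4))
E
```

```text
t 20.8 [ 0.5185 -0.278   0.2307] yaw_y 79.64 w 0.06988365876905239 F [ 0.7 -0.9 -0.5] q6 -1.9443564352731926
slide [ 6.820e+01  2.701e+02 -1.000e-01]
```

View pics/s4c.png

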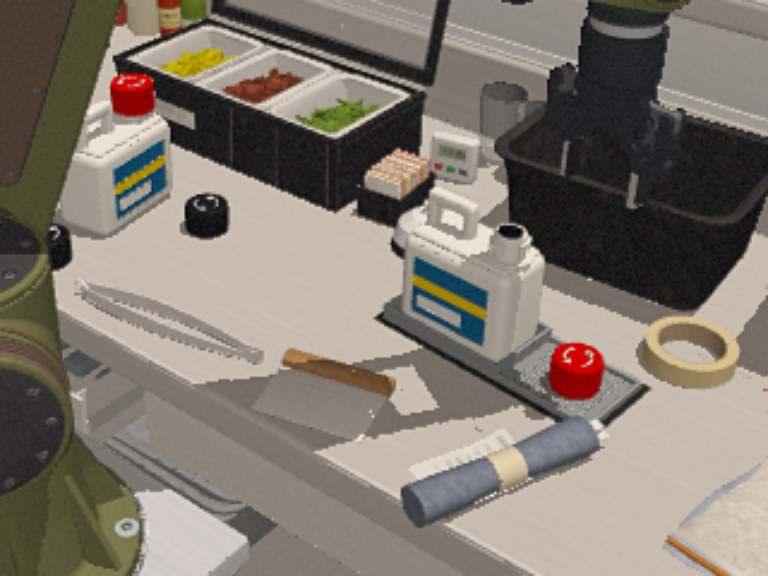

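Cap lies flat in the shallow bay, the canister stands in the deep bay, and the bystanders look undisturbed. Handing in.

```bash
python3 -c "
from plant import *
print(sign_off())"
```

```text
the job is handed in; nothing more can be done
None
```

I stood the full canister (about 0.74 kg) in the deep bay, laid its red cap flat in the shallow bay and handed the job in at about 21 s; the last picture showed everything in place and the other canister upright and shut.

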